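# Seat a mould insert in the squaring fixture and hold it with one diagonal push

## Robot

A 6-joint arm with a two-finger parallel gripper is mounted at the origin on the work surface. World frame = base frame: x ahead of the robot, y to its left, z up, the work surface at z = 0. Lengths are in m, angles in degrees, forces in N, time in s.
With the tool pointing down it reaches from about 0.25 to 0.775 m from the base axis. Payload 4 kg.
Tool frame: the origin (TCP) lies at the very end of the fingers, on their centre line; the grasp point (between the pads) lies 19 mm behind it; x points along the fingers, z is the direction in which the jaws open and shut, and the axes are right-handed (so a half turn about x gives the same grasp; the last joint's range is limited). The gripper opens to 94 mm and grips with 3 to 60 N. Pads are 16 mm wide; open, the fingers measure 119 mm over their backs; the gripper's body (75 mm by 177 mm) begins 78 mm behind the grasp point.
Start: joints at [69.208, 4.996, 78.535, -0, 96.463, -5.907], TCP at [0.141, 0.532, 0.206] pointing down, gripper open.
Joint ranges: [-177.83, 177.83], [-43.37, 116.18], [15.69, 146.23], [-61.86, 241.86], [9.47, 152.12], [-147.06, 147.06]. Speed limits (degrees/s): [159.86, 159.86, 180, 180, 180, 180].

## Interface

Orientations are given as [roll, pitch, yaw] about the fixed x, y, z axes, in that order (R = Rz(yaw) Ry(pitch) Rx(roll)).
In Python, from station import robot gives the robot as it stands.
- The arm moves only by the tool step_arm, never from a script. Its argument "targets" is a list of rows, each an object of numbers: "dx", "dy", "dz": the shift along the tool's x, y, z as a fraction of full scale; "ax", "ay", "az": the turn, a rotation vector about the tool's x, y, z as a fraction of full scale. A call has 1 to 20 rows; each row shifts and turns the pose as measured when the row begins, along the tool's axes as they then stand; what a row does not reach is not made up. Full scale, the value 1, is 0.02 m for a shift and 8 degrees for a turn. A row lasts 1/10 s, in which the tool goes at most 50 mm and 8.59 degrees, less where a joint would pass 70% of its speed; a pose out of reach is approached as far as the arm can. A call with a number of a shift or a turn outside -1 to 1 is refused whole. A call with a gripper value outside its range is refused whole. "hand" is the opening, from 0 (shut) to 1 (fully open), set as the call begins (left out, the last holds). The fingers move at their own pace and stop on an object; "grip_force" is the grip in N (left out, the last holds). Time passes only in rows, so rows that do not move let the fingers close. It gives the time, the measured TCP pose, the force and the opening at its end, in the units of the state.
- robot.get_obs(): the state, without advancing time (a new reading comes with each control period).
- robot.snapshot(name): name is "side" or "top" or "wrist"; returns the picture (384x512x3 uint8, blue, green, red); there is no depth.
- robot.camera_params(name): a dict with "mtx" (3x3 intrinsics, pixels), "eye" and "attitude" of the camera in the world. Camera axes: x right, y up, looking along -z (the intrinsics and any distortion apply to the point x, -y, -z); pixel columns grow to the right and rows downward; lengths in m; the calibration is good to about 2 mm. The wrist camera is an equidistant fisheye: a pixel r from the principal point sees the ray r / f radians off the axis. A picture is of the moment at which its call begins: read the wrist's pose just before it. camera_params takes no time and is no camera call; for the wrist camera it gives the pose at the moment of the call.
- robot.finish_job(): hands the job in, once; it reports no verdict.
The state is a dict: "clock": time; "joint_pos": joint angles; "qd": joint speeds; "joint_efforts": joint torques, N m; "tcp_pos": TCP position; "tool_rot": TCP orientation; "contact_force": force on the tool from outside, world axes, zero at the start; "moment": the same for the moment, N m; "width": finger opening in m.
Only numpy, scipy, OpenCV 4.12 (cv2) and the standard library are available. Lean on these libraries where they do the work, as an engineer would, in place of code of your own. Each camera call takes 0.05 s, during which the arm holds its last target.

## Task

Pick up the bevelled aluminium mould insert and set it in the squaring fixture: flat on the bed, its bevel towards the open side of the fixture, its back flush against the fence and its end against the stop block, and let go of it. Then press it with the fingertips in one firm but gentle diagonal push, down onto the bed and back against the fence at once, and finish while holding that push, with the insert still home. Leave the plain block and the core pin that stand beside it alone.

Things in the scene. Friction and masses are not known exactly. Their poses are not given: they have to be found in the camera images.
- insert_center (a point): Centre (half-way up) of the loose aluminium mould insert, 0.25 to 0.4 kg: 46 mm deep (its x), 60 mm long (its y), 45 mm tall (its z). A 45 degree bevel, 16 by 16 mm, cuts its whole upper -x edge; its +x face is the back that goes to the fence. Two small dark dowel holes in its top. It starts upright on the bench; its +y and -y ends are free to grasp. Axes are its own.
- insert_bevel (a point): Middle of the insert's bevel face: 15 mm towards -x and 14.5 mm above the insert's centre. The bevel looks towards -x and up; a good place for the diagonal push.
- bed: The fixture's ground steel bed, fixed: 110 mm (x) by 220 mm (y), 10 mm thick. Origin at the centre of its underside; its top lies 10 mm above the origin, 16 mm above the bench. A thin base plate, 6 mm thick, shows 10 mm or less around it. Its ground, lightly oiled faces and the insert's slide easily on one another (friction about 0.2 to 0.3). The fixture as a whole has a different place and yaw every time.
- fence: The fixture's grey fence, fixed along the bed's +x edge: 20 mm thick (x), 220 mm long (y), its top 30 mm above the bed. Origin at the centre of its underside, 10 mm below the bed's top. The face that the insert goes against looks to the fence's -x and lies 10 mm from the origin. The side opposite the fence is open.
- stop: Dark steel stop block, fixed on the bed against the fence, at a different place along the fence every time: 40 mm by 40 mm, 25 mm tall. Origin at the centre of its underside, at the height of the bed's top; axes parallel to the fence's. The insert's +y end goes against the stop's -y face, 20 mm from its origin. The bed is clear on that side of the stop. Seated, the insert's centre is 50 mm to -y of the stop's origin and 33 mm to -x of the fence's origin.
- plain_block: Bystander: loose plain aluminium block without a bevel, 46 by 60 by 35 mm tall, behind (+x of) the insert at the start, at least 35 mm clear of it. Origin at the centre of its underside.
- core_pin: Bystander: loose steel core pin standing on its 34 mm flange, 50 mm tall, in front (-x) of the insert at the start, at least 30 mm clear of it. Origin at the centre of its underside.
There are look-alikes about, which are no part of the job. What is shaped like the part that bears insert_center but yellow is not meant.

How it is judged:
By the outcome, as a careful person would: the job done as asked, in the order asked, and still so for the second after the job is handed in, while the arm keeps its last pose, push and grip.
It also fails if it takes over 56 s, if anything falls off the work surface, if the arm or the gripper's body presses on something with over 40 N, if the wrist force passes 120 N, or if a joint passes its speed limit or range.

## Working session

There is one attempt and no reset: what is moved stays moved. The work goes in short steps, Python scripts to look and compute and a tool call to move; the robot and the scene stay as the last step left them, time stands still between calls to the robot, and variables do not carry over. Pictures are saved under pics/ and viewed, and the job is handed in when it is done.

Besides the shell and the picture viewer there is one more tool, called after "Call:" by a JSON object that holds its "op" and its "data". step_arm: Moves the arm, as the interface text tells. Shift numbers are shares of 0.02 m and turn numbers shares of 8 degrees, none past 1 either way. Its arguments: {"type":"object","properties":{"targets":{"type":"array","items":{"type":"object","properties":{"dx":{"type":"number"},"dy":{"type":"number"},"dz":{"type":"number"},"ax":{"type":"number"},"ay":{"type":"number"},"az":{"type":"number"}}}},"hand":{"type":"number"},"grip_force":{"type":"number"}},"required":["targets"]}

```bash
ls; mkdir -p pics; python3 - <<'E'
from station import robot
import cv2, numpy as np
print(robot.get_obs())
for n in ["side","top","wrist"]:
    p=robot.camera_params(n); print(n,p)
    cv2.imwrite(f"pics/{n}0.png",robot.snapshot(n))
E
```

```text
pics
{'clock': 0.0, 'joint_pos': array([ 6.92097790e+01,  5.03874571e+00,  7.86235943e+01,  7.13979473e-05,
        9.64611772e+01, -5.90654841e+00]), 'qd': array([-0.02201492,  0.0077821 , -0.07839328,  0.05975946,  0.04977199,
       -0.00060546]), 'joint_efforts': array([-6.35636061e-04, -3.40192223e+01, -3.02424753e+01,  7.15700048e-02,
        3.30420630e-02, -1.71201041e-04]), 'tcp_pos': array([0.14107836, 0.53104392, 0.20431781]), 'tool_rot': array([ 174.06053468,   89.87648282, -110.82312995]), 'contact_force': array([ 0.2020542 ,  0.94125925, -1.14565736]), 'moment': array([-0.04099374, -0.03772278,  0.02665   ]), 'width': 0.0940593106748474}
side {'mtx': array([[363.45148102,   0.        , 258.22274048],
       [  0.        , 363.45148102, 188.19760533],
       [  0.        ,   0.        ,   1.        ]]), 'eye': array([0.34695473, 0.58092938, 0.56735513]), 'attitude': array([  49.91299857,    0.63176383, -160.74741774])}
top {'mtx': array([[388.99119218,   0.        , 256.80122734],
       [  0.        , 388.99119218, 193.08449706],
       [  0.        ,   0.        ,   1.        ]]), 'eye': array([0.41585222, 0.0339528 , 0.83274654]), 'attitude': array([ 12.14968622,   0.3980008 , -96.64527306])}
wrist {'mtx': array([[297.31863964,   0.        , 254.91559072],
       [  0.        , 297.31863964, 186.97388262],
       [  0.        ,   0.        ,   1.        ]]), 'eye': array([0.07245678, 0.5505454 , 0.38232015]), 'attitude': array([-14.43776788,   0.1405564 ,  75.17197599])}
```

View pics/side0.png

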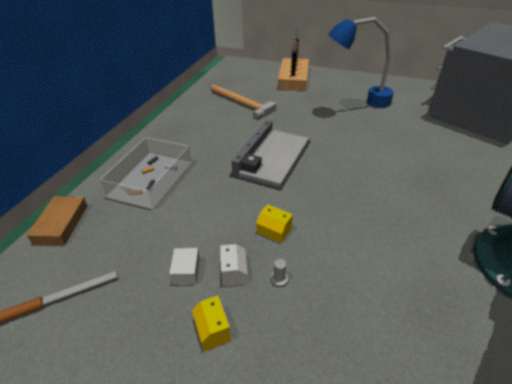

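View pics/top0.png

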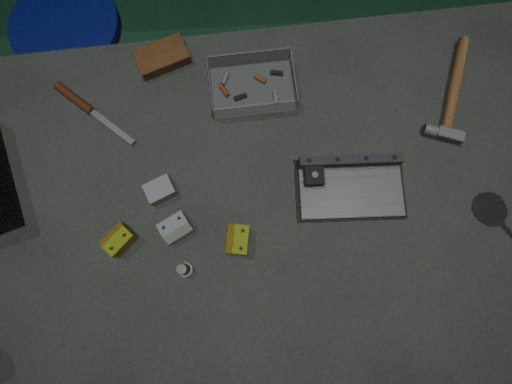

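View pics/wrist0.png

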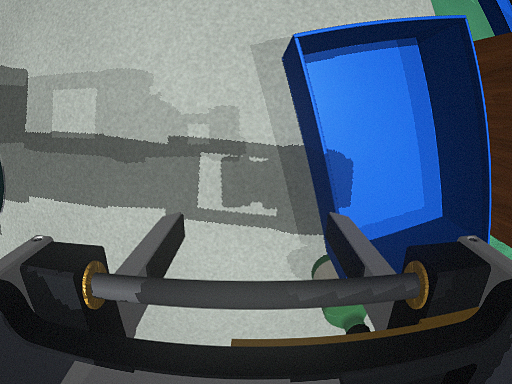

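Candidates in the top view: an aluminium bevelled part at (174,227), yellow look-alikes at (117,240) and (238,240), and a plain block without holes at (158,189). The part at (174,227) fits: it is aluminium, with a bevel and two holes, between the block and the pin (185,270). I'll confirm it with enlarged crops.

```bash
python3 - <<'E'
import cv2, numpy as np
t=cv2.imread("pics/top0.png"); s=cv2.imread("pics/side0.png")
a=cv2.resize(t[170:290,90:260],None,fx=4,fy=4,interpolation=cv2.INTER_CUBIC)
cv2.imwrite("pics/c_top.png",a)
cv2.imwrite("pics/c_fix.png",cv2.resize(t[140:230,285:415],None,fx=6,fy=6,interpolation=cv2.INTER_CUBIC))
cv2.imwrite("pics/c_side.png",cv2.resize(s[190:355,160:310],None,fx=3.6,fy=3.6,interpolation=cv2.INTER_CUBIC))
cv2.imwrite("pics/c_sfix.png",cv2.resize(s[115:195,220:320],None,fx=7,fy=7,interpolation=cv2.INTER_CUBIC))
E
```

```text
(no output)
```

View pics/c_top.png

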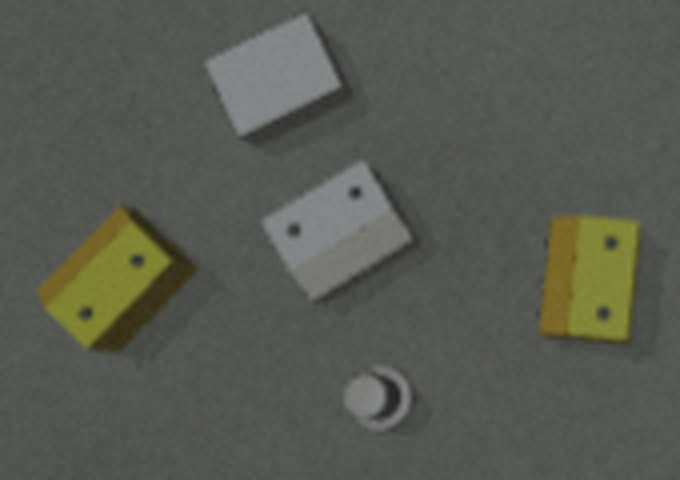

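View pics/c_fix.png

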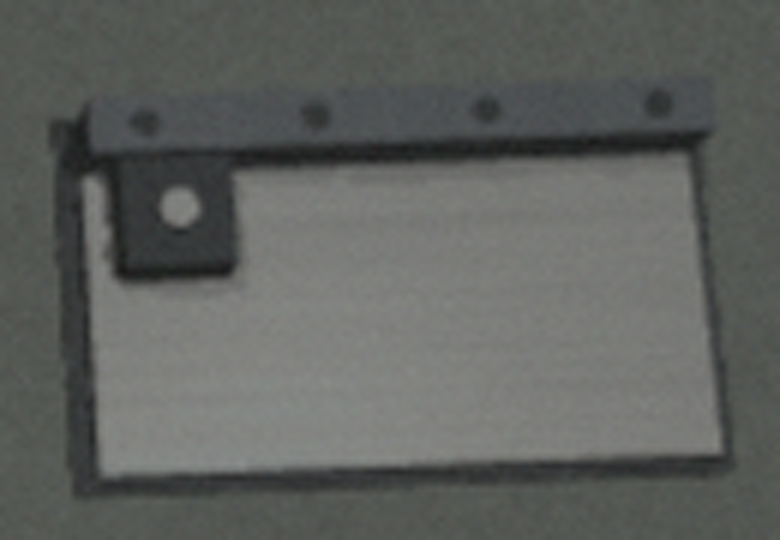

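View pics/c_side.png

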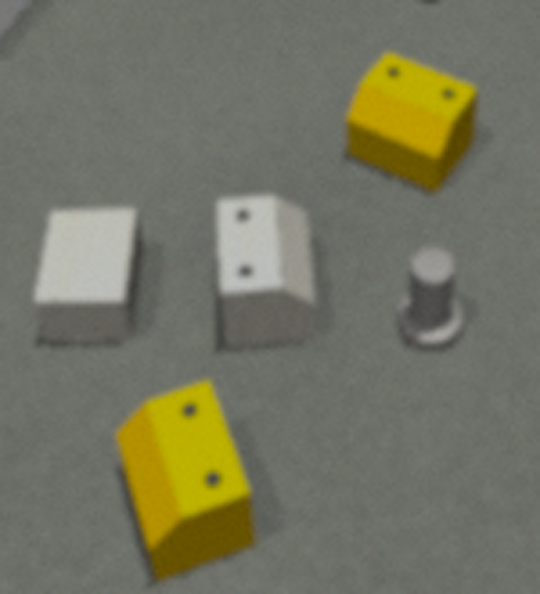

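View pics/c_sfix.png

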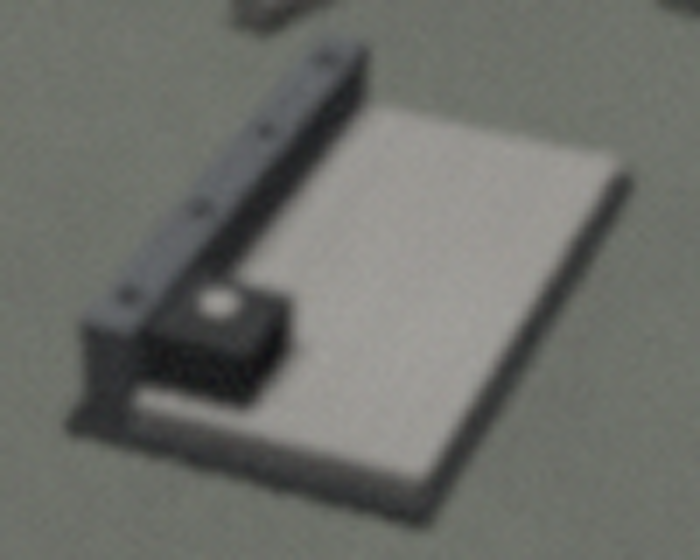

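The crops confirm it: the grey part at top-view (174,227) has the bevel and two dowel holes. Its bevel faces the pin and its back faces the plain block. Next I'll measure poses.

```bash
cat > h.py <<'E'
import numpy as np, cv2
from scipy.spatial.transform import Rotation as Ro
def Rm(rpy): return Ro.from_euler('xyz',rpy,degrees=True).as_matrix()
def cam(p): return np.array(p['mtx']),np.array(p['eye']),Rm(p['attitude'])
def ray(p,px,fish=False):
    K,e,R=cam(p); v=np.array([(px[0]-K[0,2])/K[0,0],(px[1]-K[1,2])/K[1,1]])
    if fish:
        r=np.linalg.norm(v); d=np.array([*(v/r*np.sin(r)),np.cos(r)]) if r>0 else np.array([0,0,1.])
    else: d=np.array([*v,1.])
    d=np.array([d[0],-d[1],-d[2]]); return e,R@d
def onz(p,px,z,fish=False):
    e,d=ray(p,px,fish); return e+d*(z-e[2])/d[2]
def proj(p,X,fish=False):
    K,e,R=cam(p); c=R.T@(np.asarray(X,float)-e); c=np.array([c[0],-c[1],-c[2]])
    if fish:
        r=np.hypot(c[0],c[1]); th=np.arctan2(r,c[2]); v=c[:2]/r*th
    else: v=c[:2]/c[2]
    return np.array([K[0,0]*v[0]+K[0,2],K[1,1]*v[1]+K[1,2]])
E
python3 - <<'E'
from station import robot
from h import *
T=robot.camera_params("top");S=robot.camera_params("side")
def t(x,y,f,o,z,C): 
    q=(x/f+o[0]-.5+.5/f, y/f+o[1]-.5+.5/f); return onz(C,q,z).round(4)
print("insert top view")
for q,z in [((263,221),.045),((365,160),.045),((412,240),.029),((313,300),.029),((391,208),.045),((291,264),.045),((293,230),.045),((355,192),.045)]: print(q,t(*q,4,(90,170),z,T))
print("insert side view")
for q,z in [((218,202),.045),((277,195),.045),((277,289),.045),((224,294),.045),((306,211),.029),((315,304),.029),((243,216),.045),((246,271),.045)]: print(q,t(*q,3.6,(160,190),z,S))
print("fix top")
for q,z in [((98,477),.016),((722,455),.016),((690,150),.016),((88,102),.046),((712,78),.046),((712,135),.046),((88,158),.046),((145,123),.046),((657,103),.046),((180,207),.041),((118,157),.041),((235,157),.041),((233,268),.041),((120,272),.041)]: print(q,t(*q,6,(285,140),z,T))
print("fix side")
for q,z in [((430,480),.016),((622,158),.016),((128,295),.046),((328,60),.046),((218,302),.041),((290,298),.041),((150,338),.041),((243,352),.041),((222,280),.041)]: print(q,t(*q,7,(220,115),z,S))
print("block");[print(t(*q,4,(90,170),.035,T)) for q in [(205,65),(308,15),(342,85),(240,137)]]
print("pin",t(370,396,4,(90,170),.05,T))
E
```

```text
insert top view
(263, 221) [0.5433 0.2329 0.045 ]
(365, 160) [0.5687 0.1788 0.045 ]
(412, 240) [0.527  0.1606 0.029 ]
(313, 300) [0.502  0.2138 0.029 ]
(391, 208) [0.5423 0.1674 0.045 ]
(291, 264) [0.5198 0.2201 0.045 ]
(293, 230) [0.5369 0.218  0.045 ]
(355, 192) [0.5527 0.1851 0.045 ]
insert side view
(218, 202) [0.5695 0.1784 0.045 ]
(277, 195) [0.542 0.164 0.045]
(277, 289) [0.5195 0.2202 0.045 ]
(224, 294) [0.5429 0.2313 0.045 ]
(306, 211) [0.5291 0.1567 0.029 ]
(315, 304) [0.5033 0.2116 0.029 ]
(243, 216) [0.5534 0.1829 0.045 ]
(246, 271) [0.5381 0.215  0.045 ]
fix top
(98, 477) [ 0.5243 -0.0669  0.016 ]
(722, 455) [ 0.5064 -0.2864  0.016 ]
(690, 150) [ 0.6178 -0.2967  0.016 ]
(88, 102) [ 0.6525 -0.0783  0.046 ]
(712, 78) [ 0.6354 -0.2973  0.046 ]
(712, 135) [ 0.6148 -0.2933  0.046 ]
(88, 158) [ 0.6322 -0.0755  0.046 ]
(145, 123) [ 0.6425 -0.0971  0.046 ]
(657, 103) [ 0.6286 -0.2764  0.046 ]
(180, 207) [ 0.6121 -0.1057  0.041 ]
(118, 157) [ 0.6327 -0.0867  0.041 ]
(235, 157) [ 0.6279 -0.1275  0.041 ]
(233, 268) [ 0.5882 -0.1207  0.041 ]
(120, 272) [ 0.5914 -0.0815  0.041 ]
fix side
(430, 480) [ 0.5232 -0.0706  0.016 ]
(622, 158) [ 0.5081 -0.2915  0.016 ]
(128, 295) [ 0.6447 -0.1007  0.046 ]
(328, 60) [ 0.6288 -0.2791  0.046 ]
(218, 302) [ 0.6154 -0.1133  0.041 ]
(290, 298) [ 0.5919 -0.1237  0.041 ]
(150, 338) [ 0.6306 -0.0853  0.041 ]
(243, 352) [ 0.5968 -0.0879  0.041 ]
(222, 280) [ 0.6188 -0.1266  0.041 ]
block
[0.6312 0.2608 0.035 ]
[0.6521 0.2049 0.035 ]
[0.6119 0.1897 0.035 ]
[0.5904 0.2447 0.035 ]
pin [0.4493 0.1843 0.05  ]
```

```bash
cat >> h.py <<'E'
def plan(robot,goal,zdir_deg=None):
    """print tool-frame remaining shift (units of .02) and turn (units of 8deg) to goal w/ tool down, tool z along zdir"""
    o=robot.get_obs(); R=Rm(o['tool_rot']); p=o['tcp_pos']
    print("t",round(o['clock'],2),"tcp",p.round(4),"F",o['contact_force'].round(2),"w",round(float(o['width']),4),"R",R.round(3).tolist())
    if zdir_deg is not None:
        a=np.radians(zdir_deg); x=np.array([0,0,-1.]); z=np.array([np.cos(a),np.sin(a),0]); G=np.c_[x,np.cross(z,x),z]
        rv=Ro.from_matrix(R.T@G).as_rotvec(degrees=True)
        print("turn/8deg",(rv/8).round(3),"q6",o['joint_pos'][5].round(1)); 
        print("shift/20mm after turn",(G.T@(goal-p)/.02).round(3))
    print("shift/20mm",(R.T@(goal-p)/.02).round(3))
E
python3 - <<'E'
from station import robot
from h import *
for z in (115.5,-64.5): plan(robot,np.array([.5357,.1955,.17]),z)
E
```

```text
t 0.15 tcp [0.1412 0.5311 0.2046] F [-0.28 -0.75 -0.35] w 0.094 R [[-0.001, -0.966, 0.257], [-0.002, 0.257, 0.966], [-1.0, 0.0, -0.002]]
turn/8deg [-5.048e+00 -1.100e-02 -5.000e-03] q6 -5.9
shift/20mm after turn [  1.728 -10.581 -23.64 ]
shift/20mm [  1.744 -23.377 -11.148]
t 0.15 tcp [0.1412 0.5311 0.2046] F [-0.28 -0.75 -0.35] w 0.094 R [[-0.001, -0.966, 0.257], [-0.002, 0.257, 0.966], [-1.0, 0.0, -0.002]]
turn/8deg [ 1.7452e+01 -7.0000e-03  1.5000e-02] q6 -5.9
shift/20mm after turn [ 1.728 10.581 23.64 ]
shift/20mm [  1.744 -23.377 -11.148]
```

Call:
{"op": "step_arm", "data": {"targets": [{"dx": -1},{"dx": -1,"dz": -0.5},{"dx": -0.5,"ax": -1},{"ax": -1},{"ax": -1},{"ax": -1},{"ax": -1},{"dz": -1,"dy": -0.45},{"dz": -1,"dy": -0.45},{"dz": -1,"dy": -0.45},{"dz": -1,"dy": -0.45},{"dz": -1,"dy": -0.45},{"dz": -1,"dy": -0.45},{"dz": -1,"dy": -0.45},{"dz": -1,"dy": -0.45},{"dz": -1,"dy": -0.45},{"dz": -1,"dy": -0.45},{"dz": -1,"dy": -0.45},{"dz": -1,"dy": -0.45},{"dz": -1,"dy": -0.45}], "hand": 1}}

```text
invalid input
```

```bash
python3 - <<'E'
from station import robot
from h import *
plan(robot,np.array([.5357,.1955,.17]),115.5)
E
```

```text
t 0.15 tcp [0.1412 0.5311 0.2046] F [-0.28 -0.75 -0.35] w 0.094 R [[-0.001, -0.966, 0.257], [-0.002, 0.257, 0.966], [-1.0, 0.0, -0.002]]
turn/8deg [-5.048e+00 -1.100e-02 -5.000e-03] q6 -5.9
shift/20mm after turn [  1.728 -10.581 -23.64 ]
shift/20mm [  1.744 -23.377 -11.148]
```

Call:
{"op": "step_arm", "data": {"targets": [{"dx": -1,"dy": 0,"dz": 0,"ax": 0,"ay": 0,"az": 0},{"dx": -1,"dy": 0,"dz": -0.5,"ax": 0,"ay": 0,"az": 0}]}}

```text
clock: 0.35
tcp_pos: [0.138, 0.5198, 0.2402]
tool_rot: [174.1, 89.3, -110.7]
contact_force: [-0.6, 0.1, 0.3]
width: 0.0939
```

Call:
{"op": "step_arm", "data": {"targets": [{"dx": -0.5,"dy": 0,"dz": 0,"ax": -1,"ay": 0,"az": 0},{"dx": 0,"dy": 0,"dz": 0,"ax": -1,"ay": 0,"az": 0},{"dx": 0,"dy": 0,"dz": 0,"ax": -1,"ay": 0,"az": 0},{"dx": 0,"dy": 0,"dz": 0,"ax": -1,"ay": 0,"az": 0},{"dx": 0,"dy": 0,"dz": 0,"ax": -1,"ay": 0,"az": 0},{"dx": 0,"dy": -0.45,"dz": -1,"ax": 0,"ay": 0,"az": 0},{"dx": 0,"dy": -0.45,"dz": -1,"ax": 0,"ay": 0,"az": 0},{"dx": 0,"dy": -0.45,"dz": -1,"ax": 0,"ay": 0,"az": 0},{"dx": 0,"dy": -0.45,"dz": -1,"ax": 0,"ay": 0,"az": 0},{"dx": 0,"dy": -0.45,"dz": -1,"ax": 0,"ay": 0,"az": 0},{"dx": 0,"dy": -0.45,"dz": -1,"ax": 0,"ay": 0,"az": 0},{"dx": 0,"dy": -0.45,"dz": -1,"ax": 0,"ay": 0,"az": 0},{"dx": 0,"dy": -0.45,"dz": -1,"ax": 0,"ay": 0,"az": 0},{"dx": 0,"dy": -0.45,"dz": -1,"ax": 0,"ay": 0,"az": 0},{"dx": 0,"dy": -0.45,"dz": -1,"ax": 0,"ay": 0,"az": 0},{"dx": 0,"dy": -0.45,"dz": -1,"ax": 0,"ay": 0,"az": 0},{"dx": 0,"dy": -0.45,"dz": -1,"ax": 0,"ay": 0,"az": 0},{"dx": 0,"dy": -0.45,"dz": -1,"ax": 0,"ay": 0,"az": 0},{"dx": 0,"dy": -0.45,"dz": -1,"ax": 0,"ay": 0,"az": 0}]}}

```text
clock: 2.25
tcp_pos: [0.3822, 0.3192, 0.2472]
tool_rot: [119.7, 88.8, -123.1]
contact_force: [-0.3, -0.2, 0.0]
width: 0.0938
```

```bash
python3 - <<'E'
from station import robot
from h import *
plan(robot,np.array([.5357,.1955,.17]),115.5)
E
```

```text
t 2.25 tcp [0.3822 0.3192 0.2472] F [-0.34 -0.19  0.04] w 0.0938 R [[-0.011, -0.889, -0.457], [-0.017, -0.457, 0.889], [-1.0, 0.017, -0.01]]
turn/8deg [ 0.214 -0.073 -0.124] q6 -83.6
shift/20mm after turn [ 3.858 -4.266 -8.888]
shift/20mm [ 3.877 -4.066 -8.972]
```

Call:
{"op": "step_arm", "data": {"targets": [{"dx": 0,"dy": -0.45,"dz": -1,"ax": 0.2,"ay": -0.07,"az": -0.12},{"dx": 0,"dy": -0.45,"dz": -1,"ax": 0,"ay": 0,"az": 0},{"dx": 0,"dy": -0.45,"dz": -1,"ax": 0,"ay": 0,"az": 0},{"dx": 0.3,"dy": -0.45,"dz": -1,"ax": 0,"ay": 0,"az": 0},{"dx": 0.3,"dy": -0.45,"dz": -1,"ax": 0,"ay": 0,"az": 0},{"dx": 0.3,"dy": -0.45,"dz": -1,"ax": 0,"ay": 0,"az": 0},{"dx": 0.3,"dy": -0.45,"dz": -1,"ax": 0,"ay": 0,"az": 0},{"dx": 0.3,"dy": -0.3,"dz": -0.6,"ax": 0,"ay": 0,"az": 0},{"dx": 0.3,"dy": 0,"dz": 0,"ax": 0,"ay": 0,"az": 0}]}}

```text
clock: 3.15
tcp_pos: [0.5158, 0.2051, 0.2066]
tool_rot: [86.4, 89.7, -158.2]
contact_force: [-0.4, 0.3, -0.5]
width: 0.0942
```

```bash
python3 - <<'E'
from station import robot
from h import *
plan(robot,np.array([.5357,.1955,.17]),115.5)
W=robot.camera_params("wrist"); im=robot.snapshot("wrist")
cv2.imwrite("pics/w1.png",im); print(W)
cv2.imwrite("pics/w1b.png",cv2.resize(im,(800,600),interpolation=cv2.INTER_CUBIC))
E
```

```text
t 3.15 tcp [0.5158 0.2051 0.2066] F [-0.36  0.3  -0.49] w 0.0942 R [[-0.004, -0.904, -0.428], [-0.002, -0.428, 0.904], [-1.0, 0.004, 0.0]]
turn/8deg [-0.02   0.002 -0.032] q6 -99.5
shift/20mm after turn [ 1.83  -0.69  -0.864]
shift/20mm [ 1.827 -0.701 -0.862]
{'mtx': array([[297.31863964,   0.        , 254.91559072],
       [  0.        , 297.31863964, 186.97388262],
       [  0.        ,   0.        ,   1.        ]]), 'eye': array([0.45229633, 0.17505685, 0.38478224]), 'attitude': array([-1.41730022e+01, -1.16692540e-03,  1.15393796e+02])}
```

View pics/w1b.png

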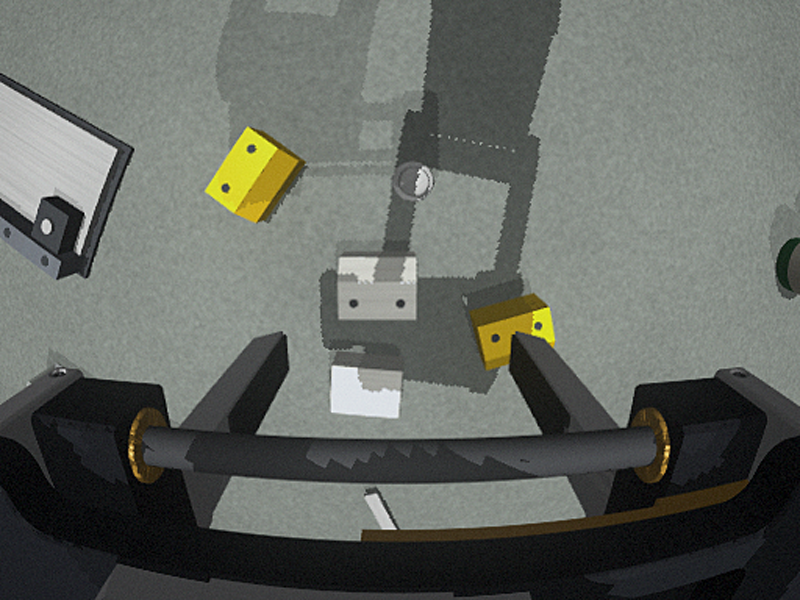

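Insert at (377,287) with holes at (353,303) and (400,303), pin at (413,181), plain block at (366,388). The second yellow insert lies near the right finger at (513,330), so I'll check the clearance.

```bash
python3 - <<'E'
from station import robot
from h import *
W={'mtx':[[297.31863964,0,254.91559072],[0,297.31863964,186.97388262],[0,0,1]],'eye':[0.45229633,0.17505685,0.38478224],'attitude':[-1.41730022e+01,-1.16692540e-03,1.15393796e+02]}
def w(x,y,z): return onz(W,((x+.5)*.64-.5,(y+.5)*.64-.5),z,True).round(4)
for n,q,z in [("h1",(353,303),.045),("h2",(400,303),.045),("back-",(338,320),.045),("back+",(416,320),.045),("bevlow-",(339,252),.029),("bevlow+",(416,252),.029)]: print(n,w(*q,z))
for q in [(532,295),(470,310),(486,370),(553,340)]: print("yel",w(*q,.04))
for q in [(205,190),(248,128)]: print("yel2",w(*q,.045))
for n,q,z in [("stop",(46,226),.041),("fh",(45,261),.046),("fh",(7,232),.046),("bedcorner",(131,150),.016)]: print(n,w(*q,z))
E
```

```text
h1 [0.5522 0.1841 0.045 ]
h2 [0.5368 0.2164 0.045 ]
back- [0.5697 0.1791 0.045 ]
back+ [0.5438 0.2333 0.045 ]
bevlow- [0.524  0.1577 0.029 ]
bevlow+ [0.4985 0.2119 0.029 ]
yel [0.4877 0.3083 0.04  ]
yel [0.5198 0.2687 0.04  ]
yel [0.5594 0.305  0.04  ]
yel [0.513 0.344 0.04 ]
yel2 [0.5203 0.0425 0.045 ]
yel2 [0.4637 0.0562 0.045 ]
stop [ 0.613 -0.108  0.041]
fh [ 0.6426 -0.0961  0.046 ]
fh [ 0.6375 -0.1562  0.046 ]
bedcorner [ 0.5206 -0.0529  0.016 ]
```

```bash
python3 - <<'E'
from station import robot
from h import *
plan(robot,np.array([.536,.1965,.015]),115.5)
E
```

```text
t 3.2 tcp [0.5146 0.2056 0.2053] F [ 0.59 -0.7  -0.48] w 0.0939 R [[-0.007, -0.903, -0.429], [-0.002, -0.429, 0.903], [-1.0, 0.007, 0.001]]
turn/8deg [-0.015  0.008 -0.05 ] q6 -99.5
shift/20mm after turn [ 9.513 -0.771 -0.87 ]
shift/20mm [ 9.506 -0.84  -0.879]
```

Call:
{"op": "step_arm", "data": {"targets": [{"dx": 0.6,"dy": -0.42,"dz": -0.44,"ax": 0,"ay": 0,"az": -0.05},{"dx": 0.8,"dy": -0.38,"dz": -0.43,"ax": 0,"ay": 0,"az": 0},{"dx": 1,"dy": 0,"dz": 0,"ax": 0,"ay": 0,"az": 0},{"dx": 1,"dy": 0,"dz": 0,"ax": 0,"ay": 0,"az": 0},{"dx": 1,"dy": 0,"dz": 0,"ax": 0,"ay": 0,"az": 0},{"dx": 0.8,"dy": 0,"dz": 0,"ax": 0,"ay": 0,"az": 0},{"dx": 0,"dy": 0,"dz": 0,"ax": 0,"ay": 0,"az": 0}]}}

```text
clock: 3.9
tcp_pos: [0.5365, 0.1984, 0.091]
tool_rot: [36.3, 89.8, 151.9]
contact_force: [-0.7, 0.4, 0.3]
width: 0.0941
```

```bash
python3 - <<'E'
from station import robot
from h import *
plan(robot,np.array([.536,.1965,.015]),115.5)
im=robot.snapshot("wrist")
cv2.imwrite("pics/w2.png",im)
E
```

```text
t 3.9 tcp [0.5365 0.1984 0.091 ] F [-0.73  0.42  0.31] w 0.0941 R [[-0.003, -0.901, -0.433], [0.002, -0.433, 0.901], [-1.0, 0.002, 0.003]]
turn/8deg [ 0.022  0.019 -0.014] q6 -101.2
shift/20mm after turn [ 3.798  0.065 -0.075]
shift/20mm [ 3.797  0.058 -0.085]
```

View pics/w2.png

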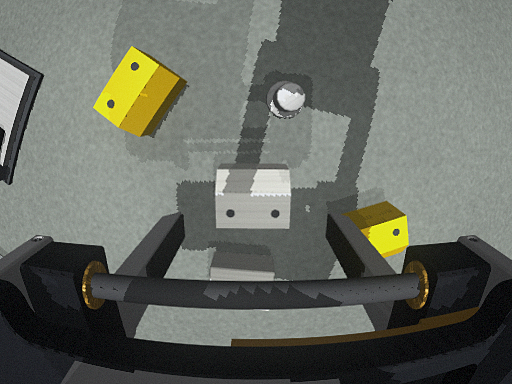

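The insert (215–290, 165–228) is centred between the fingertips at about 180 and 330, and yellow is clear on the right. Descending, then closing.

Call:
{"op": "step_arm", "data": {"targets": [{"dx": 0.8,"dy": 0.06,"dz": -0.08,"ax": 0.02,"ay": 0,"az": 0},{"dx": 0.8,"dy": 0,"dz": 0,"ax": 0,"ay": 0,"az": 0},{"dx": 0.8,"dy": 0,"dz": 0,"ax": 0,"ay": 0,"az": 0},{"dx": 0.7,"dy": 0,"dz": 0,"ax": 0,"ay": 0,"az": 0},{"dx": 0.4,"dy": 0,"dz": 0,"ax": 0,"ay": 0,"az": 0},{"dx": 0,"dy": 0,"dz": 0,"ax": 0,"ay": 0,"az": 0}]}}

```text
clock: 4.55
tcp_pos: [0.5418, 0.1987, 0.0251]
tool_rot: [-89.2, 89.3, 26.4]
contact_force: [0.0, -0.1, 0.2]
width: 0.0937
```

```bash
python3 - <<'E'
from station import robot
from h import *
plan(robot,np.array([.536,.1965,.015]),115.5)
E
```

```text
t 4.55 tcp [0.5418 0.1987 0.0251] F [ 0.01 -0.1   0.19] w 0.0937 R [[0.01, -0.902, -0.432], [0.005, -0.432, 0.902], [-1.0, -0.011, 0.0]]
turn/8deg [0.014 0.001 0.082] q6 -101.2
shift/20mm after turn [0.507 0.308 0.027]
shift/20mm [0.504 0.314 0.027]
```

Call:
{"op": "step_arm", "data": {"targets": [{"dx": 0.3,"dy": 0.3,"dz": 0.03,"ax": 0,"ay": 0,"az": 0.08},{"dx": 0.2,"dy": 0,"dz": 0,"ax": 0,"ay": 0,"az": 0},{"dx": 0,"dy": 0,"dz": 0,"ax": 0,"ay": 0,"az": 0}]}}

```text
clock: 4.85
tcp_pos: [0.5371, 0.1969, 0.0162]
tool_rot: [-101.4, 89.9, 14.3]
contact_force: [0.3, -0.0, 0.1]
width: 0.0939
```

```bash
python3 - <<'E'
from station import robot
from h import *
plan(robot,np.array([.536,.1965,.015]),115.5)
E
```

```text
t 4.85 tcp [0.5371 0.1969 0.0162] F [ 0.29 -0.03  0.06] w 0.0939 R [[0.003, -0.902, -0.433], [0.001, -0.433, 0.902], [-1.0, -0.003, -0.001]]
turn/8deg [ 0.017 -0.004  0.018] q6 -101.2
shift/20mm after turn [0.06  0.058 0.004]
shift/20mm [0.06  0.058 0.004]
```

Call:
{"op": "step_arm", "data": {"targets": [{"dx": 0,"dy": 0,"dz": 0,"ax": 0,"ay": 0,"az": 0},{"dx": 0,"dy": 0,"dz": 0,"ax": 0,"ay": 0,"az": 0},{"dx": 0,"dy": 0,"dz": 0,"ax": 0,"ay": 0,"az": 0},{"dx": 0,"dy": 0,"dz": 0,"ax": 0,"ay": 0,"az": 0},{"dx": 0,"dy": 0,"dz": 0,"ax": 0,"ay": 0,"az": 0},{"dx": 0,"dy": 0,"dz": 0,"ax": 0,"ay": 0,"az": 0}], "hand": 0, "grip_force": 30}}

```text
clock: 5.45
tcp_pos: [0.5381, 0.1972, 0.0177]
tool_rot: [-100.7, 89.7, 14.9]
contact_force: [-0.6, 0.4, -1.1]
width: 0.0598
```

Call:
{"op": "step_arm", "data": {"targets": [{"dx": -0.5,"dy": 0,"dz": 0,"ax": 0,"ay": 0,"az": 0},{"dx": -1,"dy": 0,"dz": 0,"ax": 0,"ay": 0,"az": 0},{"dx": -1,"dy": 0,"dz": 0,"ax": 0,"ay": 0,"az": 0},{"dx": -1,"dy": 0,"dz": 0,"ax": 0,"ay": 0,"az": 0},{"dx": -1,"dy": 0,"dz": 0,"ax": 0,"ay": 0,"az": 0},{"dx": -0.5,"dy": 0,"dz": 0,"ax": 0,"ay": 0,"az": 0}]}}

```text
clock: 6.05
tcp_pos: [0.5327, 0.1958, 0.1162]
tool_rot: [78.9, 89.4, -165.5]
contact_force: [0.7, 0.6, -3.2]
width: 0.0598
```

```bash
python3 - <<'E'
from station import robot
from h import *
plan(robot,np.array([.5967,-.177,.10]),85.5)
E
```

```text
t 6.05 tcp [0.5327 0.1958 0.1162] F [ 0.74  0.59 -3.16] w 0.0598 R [[-0.01, -0.902, -0.433], [-0.002, -0.433, 0.902], [-1.0, 0.01, 0.002]]
turn/8deg [ 3.766 -0.005 -0.072] q6 -101.2
shift/20mm after turn [  0.809  -4.651 -18.331]
shift/20mm [  0.825   5.171 -18.19 ]
```

Call:
{"op": "step_arm", "data": {"targets": [{"dx": 0,"dy": 0,"dz": 0,"ax": 0.94,"ay": 0,"az": -0.07},{"dx": 0,"dy": 0,"dz": 0,"ax": 0.94,"ay": 0,"az": 0},{"dx": 0,"dy": 0,"dz": 0,"ax": 0.94,"ay": 0,"az": 0},{"dx": 0,"dy": 0,"dz": 0,"ax": 0.94,"ay": 0,"az": 0},{"dx": 0,"dy": -0.25,"dz": -0.6,"ax": 0,"ay": 0,"az": 0},{"dx": 0,"dy": -0.25,"dz": -1,"ax": 0,"ay": 0,"az": 0},{"dx": 0,"dy": -0.25,"dz": -1,"ax": 0,"ay": 0,"az": 0},{"dx": 0,"dy": -0.25,"dz": -1,"ax": 0,"ay": 0,"az": 0},{"dx": 0,"dy": -0.25,"dz": -1,"ax": 0,"ay": 0,"az": 0},{"dx": 0,"dy": -0.25,"dz": -1,"ax": 0,"ay": 0,"az": 0},{"dx": 0,"dy": -0.25,"dz": -1,"ax": 0,"ay": 0,"az": 0},{"dx": 0,"dy": -0.25,"dz": -1,"ax": 0,"ay": 0,"az": 0},{"dx": 0,"dy": -0.25,"dz": -1,"ax": 0,"ay": 0,"az": 0},{"dx": 0,"dy": -0.25,"dz": -1,"ax": 0,"ay": 0,"az": 0},{"dx": 0,"dy": -0.25,"dz": -1,"ax": 0,"ay": 0,"az": 0},{"dx": 0,"dy": -0.25,"dz": -1,"ax": 0,"ay": 0,"az": 0},{"dx": 0,"dy": -0.25,"dz": -1,"ax": 0,"ay": 0,"az": 0},{"dx": 0,"dy": -0.25,"dz": -0.6,"ax": 0,"ay": 0,"az": 0}]}}

```text
clock: 7.85
tcp_pos: [0.5771, -0.0951, 0.1102]
tool_rot: [112.6, 89.0, -160.6]
contact_force: [0.4, -0.5, -3.8]
width: 0.0599
```

```bash
python3 - <<'E'
from station import robot
from h import *
plan(robot,np.array([.5967,-.177,.10]),85.5)
E
```

```text
t 7.85 tcp [ 0.5771 -0.0951  0.1102] F [ 0.39 -0.52 -3.84] w 0.0599 R [[-0.017, -0.998, 0.057], [-0.006, 0.057, 0.998], [-1.0, 0.016, -0.007]]
turn/8deg [ 0.155 -0.05  -0.115] q6 -101.3
shift/20mm after turn [ 0.51  -1.298 -4.003]
shift/20mm [ 0.518 -1.22  -4.027]
```

Call:
{"op": "step_arm", "data": {"targets": [{"dx": 0,"dy": -0.3,"dz": -1,"ax": 0.15,"ay": -0.05,"az": -0.11},{"dx": 0,"dy": -0.3,"dz": -1,"ax": 0,"ay": 0,"az": 0},{"dx": 0,"dy": -0.3,"dz": -1,"ax": 0,"ay": 0,"az": 0},{"dx": 0,"dy": -0.3,"dz": -0.8,"ax": 0,"ay": 0,"az": 0},{"dx": 0,"dy": 0,"dz": 0,"ax": 0,"ay": 0,"az": 0}]}}

```text
clock: 8.35
tcp_pos: [0.5952, -0.1793, 0.1078]
tool_rot: [75.6, 89.7, 161.5]
contact_force: [0.5, 0.8, -2.9]
width: 0.0599
```

```bash
python3 - <<'E'
from station import robot
from h import *
plan(robot,np.array([.5967,-.177,.10]),85.5)
W=robot.camera_params("wrist"); im=robot.snapshot("wrist"); print(W)
cv2.imwrite("pics/w3.png",im)
cv2.imwrite("pics/w3b.png",cv2.resize(im,(800,600),interpolation=cv2.INTER_CUBIC))
im=robot.snapshot("side"); cv2.imwrite("pics/s3.png",im)
cv2.imwrite("pics/s3b.png",cv2.resize(im[80:220,200:360],None,fx=4,fy=4,interpolation=cv2.INTER_CUBIC))
E
```

```text
t 8.35 tcp [ 0.5952 -0.1793  0.1078] F [ 0.51  0.81 -2.88] w 0.0599 R [[-0.004, -0.997, 0.072], [0.001, 0.072, 0.997], [-1.0, 0.004, 0.001]]
turn/8deg [ 0.045  0.008 -0.031] q6 -107.8
shift/20mm after turn [ 0.392 -0.068  0.122]
shift/20mm [ 0.392 -0.07   0.121]
{'mtx': array([[297.31863964,   0.        , 254.91559072],
       [  0.        , 297.31863964, 186.97388262],
       [  0.        ,   0.        ,   1.        ]]), 'eye': array([ 0.52489083, -0.17382164,  0.28603646]), 'attitude': array([-1.41922821e+01, -4.01771614e-02,  8.59167266e+01])}
```

View pics/w3b.png

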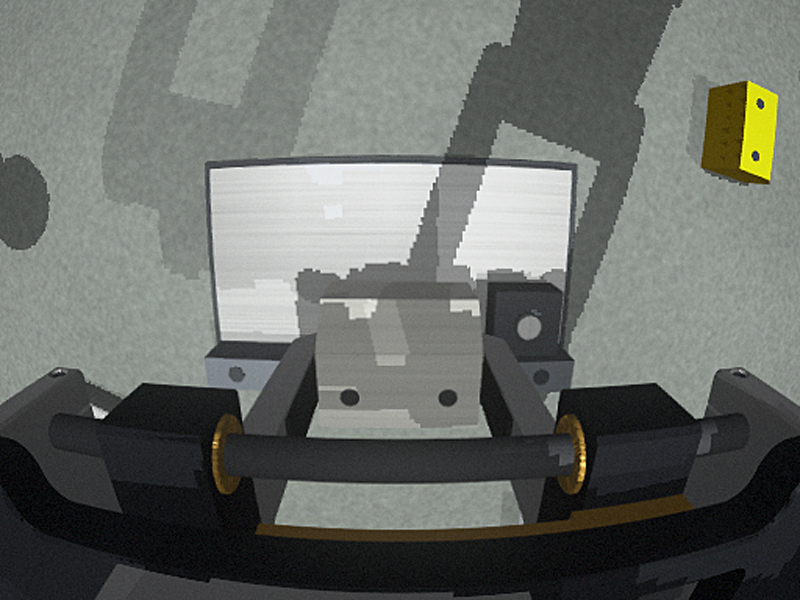

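View pics/s3b.png

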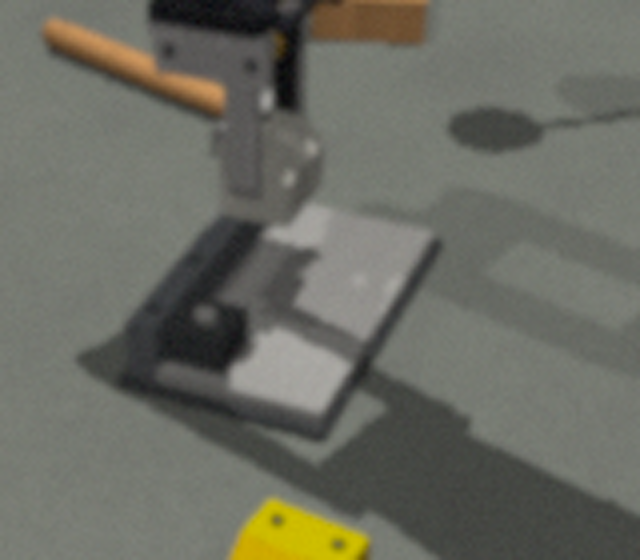

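```bash
python3 - <<'E'
from h import *
W={'mtx':[[297.31863964,0,254.91559072],[0,297.31863964,186.97388262],[0,0,1]],'eye':[0.52489083,-0.17382164,0.28603646],'attitude':[-14.1922821,-0.0401771614,85.9167266]}
def w(x,y,z): return onz(W,((x+.5)*.64-.5,(y+.5)*.64-.5),z,True)
a=np.radians(-4.5);R=np.array([[np.cos(a),np.sin(a)],[-np.sin(a),np.cos(a)]])
for n,q,z in [("bedA",(209,168),.016),("bedB",(575,166),.016),("fhA",(237,374),.046),("fhB",(541,377),.046),("stopdot",(529,328),.041),("st-y front",(490,290),.041),("st+y front",(561,290),.041),("ins hole",(350,398),.135),("ins hole",(448,398),.135),("bev low",(318,282),.119),("bev low",(479,282),.119),("fence front L",(207,357),.046),("fence front R",(570,357),.046)]:
    X=w(*q,z); print(n,X.round(4),"fixture axes",(R@X[:2]).round(4))
print("tcp",(R@np.array([.5952,-.1793])).round(4))
E
```

```text
bedA [ 0.5071 -0.2878  0.016 ] fixture axes [ 0.5281 -0.2471]
bedB [ 0.5222 -0.0668  0.016 ] fixture axes [ 0.5258 -0.0257]
fhA [ 0.6281 -0.2765  0.046 ] fixture axes [ 0.6479 -0.2263]
fhB [ 0.6423 -0.0985  0.046 ] fixture axes [ 0.6481 -0.0478]
stopdot [ 0.6129 -0.1052  0.041 ] fixture axes [ 0.6193 -0.0568]
st-y front [ 0.5889 -0.1278  0.041 ] fixture axes [ 0.5971 -0.0812]
st+y front [ 0.5919 -0.0861  0.041 ] fixture axes [ 0.5968 -0.0394]
ins hole [ 0.6013 -0.1969  0.135 ] fixture axes [ 0.6149 -0.1491]
ins hole [ 0.6038 -0.1613  0.135 ] fixture axes [ 0.6146 -0.1134]
bev low [ 0.5609 -0.2064  0.119 ] fixture axes [ 0.5754 -0.1617]
bev low [ 0.5652 -0.1465  0.119 ] fixture axes [ 0.5749 -0.1017]
fence front L [ 0.6167 -0.2938  0.046 ] fixture axes [ 0.6378 -0.2445]
fence front R [ 0.6314 -0.0809  0.046 ] fixture axes [ 0.6358 -0.0311]
tcp [ 0.6074 -0.132 ]
```

Call:
{"op": "step_arm", "data": {"targets": [{"dx": 0.7,"dy": 0,"dz": 0.05,"ax": 0.04,"ay": 0,"az": -0.03},{"dx": 0.8,"dy": 0.04,"dz": 0,"ax": 0,"ay": 0,"az": 0},{"dx": 0.7,"dy": 0.04,"dz": 0,"ax": 0,"ay": 0,"az": 0},{"dx": 0.6,"dy": 0.04,"dz": 0,"ax": 0,"ay": 0,"az": 0},{"dx": 0.2,"dy": 0.04,"dz": 0,"ax": 0,"ay": 0,"az": 0},{"dx": 0,"dy": 0,"dz": 0,"ax": 0,"ay": 0,"az": 0}]}}

```text
clock: 9.05
tcp_pos: [0.5916, -0.1695, 0.0461]
tool_rot: [4.2, 89.7, 90.3]
contact_force: [0.6, 0.7, -3.6]
width: 0.0599
```

```bash
python3 - <<'E'
from station import robot
from h import *
plan(robot,np.array([.5967,-.177,.034]),85.6)
E
```

```text
t 9.05 tcp [ 0.5916 -0.1695  0.0461] F [ 0.55  0.66 -3.63] w 0.0599 R [[-0.0, -0.998, 0.069], [0.006, 0.069, 0.998], [-1.0, 0.0, 0.006]]
turn/8deg [ 0.056  0.042 -0.003] q6 -107.5
shift/20mm after turn [ 0.607 -0.284 -0.352]
shift/20mm [ 0.605 -0.282 -0.358]
```

Call:
{"op": "step_arm", "data": {"targets": [{"dx": 0,"dy": -0.28,"dz": -0.35,"ax": 0.05,"ay": 0.04,"az": 0},{"dx": 0.25,"dy": 0,"dz": 0,"ax": 0,"ay": 0,"az": 0},{"dx": 0.1,"dy": 0,"dz": 0,"ax": 0,"ay": 0,"az": 0}]}}

```text
clock: 9.35
tcp_pos: [0.5985, -0.1779, 0.0406]
tool_rot: [-113.8, 89.8, -28.2]
contact_force: [0.6, 0.0, -4.0]
width: 0.0598
```

```bash
python3 - <<'E'
from station import robot
from h import *
plan(robot,np.array([.5967,-.177,.034]),85.6)
E
```

```text
t 9.35 tcp [ 0.5985 -0.1779  0.0406] F [ 0.62  0.02 -3.95] w 0.0598 R [[0.003, -0.997, 0.076], [-0.002, 0.076, 0.997], [-1.0, -0.003, -0.001]]
turn/8deg [ 0.004 -0.01   0.022] q6 -107.4
shift/20mm after turn [0.33  0.095 0.04 ]
shift/20mm [0.329 0.096 0.041]
```

Call:
{"op": "step_arm", "data": {"targets": [{"dx": 0.12,"dy": 0,"dz": 0,"ax": 0,"ay": 0,"az": 0},{"dx": 0.1,"dy": 0,"dz": 0,"ax": 0,"ay": 0,"az": 0},{"dx": 0.1,"dy": 0,"dz": 0,"ax": 0,"ay": 0,"az": 0}]}}

```text
clock: 9.65
tcp_pos: [0.5992, -0.1785, 0.0345]
tool_rot: [-110.5, 89.7, -24.9]
contact_force: [0.2, -0.1, -2.8]
width: 0.0598
```

Call:
{"op": "step_arm", "data": {"targets": [{"dx": 0.08,"dy": 0,"dz": 0,"ax": 0,"ay": 0,"az": 0},{"dx": 0.08,"dy": 0,"dz": 0,"ax": 0,"ay": 0,"az": 0}]}}

```text
clock: 9.85
tcp_pos: [0.6001, -0.1788, 0.0337]
tool_rot: [-107.5, 89.6, -21.9]
contact_force: [-2.4, 1.3, 5.0]
width: 0.0595
```

Call:
{"op": "step_arm", "data": {"targets": [{"dx": 0,"dy": -0.1,"dz": 0,"ax": 0,"ay": 0,"az": 0},{"dx": 0,"dy": -0.1,"dz": 0,"ax": 0,"ay": 0,"az": 0}]}}

```text
clock: 10.05
tcp_pos: [0.6042, -0.1791, 0.0338]
tool_rot: [-108.2, 89.5, -22.6]
contact_force: [-0.7, 0.7, -1.2]
width: 0.0596
```

Call:
{"op": "step_arm", "data": {"targets": [{"dx": 0,"dy": -0.1,"dz": 0,"ax": 0,"ay": 0,"az": 0}]}}

```text
clock: 10.15
tcp_pos: [0.606, -0.1792, 0.0338]
tool_rot: [-110.5, 89.6, -24.9]
contact_force: [-6.1, 0.1, 5.5]
width: 0.06
```

Call:
{"op": "step_arm", "data": {"targets": [{"dx": 0,"dy": -0.15,"dz": 0,"ax": 0,"ay": 0,"az": 0}]}}

```text
clock: 10.25
tcp_pos: [0.6061, -0.1792, 0.0338]
tool_rot: [156.2, 89.9, -118.2]
contact_force: [-13.5, 0.6, 6.7]
width: 0.0598
```

```bash
python3 - <<'E'
from station import robot
from h import *
plan(robot,np.array([.5967,-.177,.034]),85.6)
W=robot.camera_params("wrist"); im=robot.snapshot("wrist")
cv2.imwrite("pics/w4b.png",cv2.resize(im[180:300,140:400],None,fx=3,fy=3,interpolation=cv2.INTER_CUBIC))
E
```

```text
t 10.25 tcp [ 0.6061 -0.1792  0.0338] F [-13.51   0.55   6.74] w 0.0598 R [[-0.001, -0.997, 0.076], [-0.002, 0.076, 0.997], [-1.0, 0.001, -0.002]]
turn/8deg [ 0.003 -0.016 -0.007] q6 -107.1
shift/20mm after turn [-0.012  0.477  0.076]
shift/20mm [-0.012  0.477  0.076]
```

View pics/w4b.png

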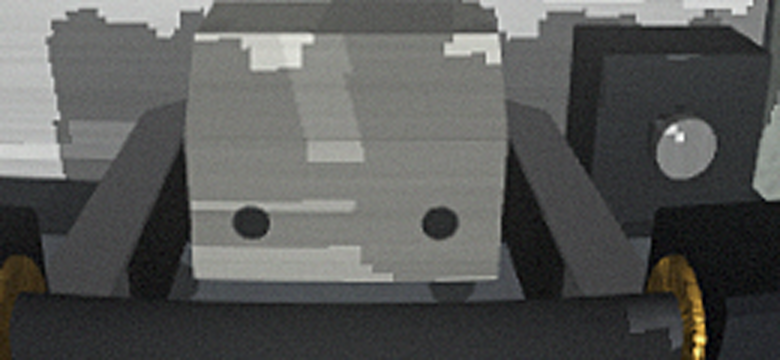

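The back is at the fence: motion stalled at 13.5 N with the bevel on the open side, about 24 mm short of the stop. I'll relax, release with limited opening, and lift.

Call:
{"op": "step_arm", "data": {"targets": [{"dx": 0,"dy": 0,"dz": 0,"ax": 0,"ay": 0,"az": 0},{"dx": 0,"dy": 0,"dz": 0,"ax": 0,"ay": 0,"az": 0}]}}

```text
clock: 10.5
tcp_pos: [0.606, -0.1793, 0.0338]
tool_rot: [135.7, 89.8, -138.7]
contact_force: [-1.0, 0.3, -0.5]
width: 0.0597
```

Call:
{"op": "step_arm", "data": {"targets": [{"dx": 0,"dy": 0,"dz": 0,"ax": 0,"ay": 0,"az": 0},{"dx": 0,"dy": 0,"dz": 0,"ax": 0,"ay": 0,"az": 0},{"dx": 0,"dy": 0,"dz": 0,"ax": 0,"ay": 0,"az": 0},{"dx": 0,"dy": 0,"dz": 0,"ax": 0,"ay": 0,"az": 0}], "hand": 0.77}}

```text
clock: 10.9
tcp_pos: [0.6083, -0.1798, 0.0348]
tool_rot: [-138.6, 89.7, -53.0]
contact_force: [0.0, 0.4, -0.2]
width: 0.0728
```

Call:
{"op": "step_arm", "data": {"targets": [{"dx": -0.4,"dy": 0,"dz": 0,"ax": 0,"ay": 0,"az": 0},{"dx": -0.8,"dy": 0,"dz": 0,"ax": 0,"ay": 0,"az": 0},{"dx": -0.8,"dy": 0,"dz": 0,"ax": 0,"ay": 0,"az": 0},{"dx": -0.6,"dy": 0,"dz": 0,"ax": 0,"ay": 0,"az": 0}]}}

```text
clock: 11.3
tcp_pos: [0.6071, -0.1791, 0.0874]
tool_rot: [160.8, 89.9, -113.6]
contact_force: [0.2, -0.9, 0.2]
width: 0.0725
```

```bash
python3 - <<'E'
from station import robot
from h import *
c=np.array([.6044,-.1790]); yv=np.array([.0767,.997]); 
plan(robot,np.array([*(c-.058*yv),.085]),85.6)
W=robot.camera_params("wrist");im=robot.snapshot("wrist");print(W['eye'],W['attitude'])
cv2.imwrite("pics/w5.png",im)
cv2.imwrite("pics/w5b.png",cv2.resize(im,(800,600),interpolation=cv2.INTER_CUBIC))
E
```

```text
t 11.3 tcp [ 0.6071 -0.1791  0.0874] F [ 0.2  -0.87  0.21] w 0.0725 R [[-0.001, -0.997, 0.077], [-0.002, 0.077, 0.997], [-1.0, 0.001, -0.002]]
turn/8deg [ 0.001 -0.015 -0.005] q6 -107.1
shift/20mm after turn [ 0.121  0.136 -2.904]
shift/20mm [ 0.127  0.136 -2.903]
[ 0.53626939 -0.17269108  0.26533135] [-14.40206645   0.14479691  85.66818626]
```

View pics/w5b.png

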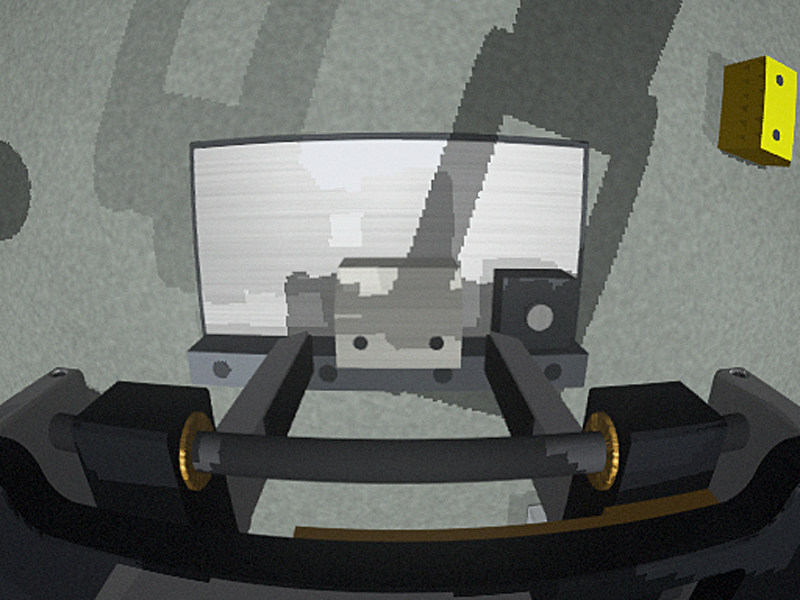

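Released: the insert at (398,315) stands upright against the fence, with the bevel up-image towards the open side and a gap to the stop face at about x=495. Next, close the fingers and go to its -y end.

Call:
{"op": "step_arm", "data": {"targets": [{"dx": 0,"dy": 0.1,"dz": -0.9,"ax": 0,"ay": 0,"az": 0},{"dx": 0,"dy": 0,"dz": -1,"ax": 0,"ay": 0,"az": 0},{"dx": 0,"dy": 0,"dz": -0.9,"ax": 0,"ay": 0,"az": 0},{"dx": 0,"dy": 0,"dz": 0,"ax": 0,"ay": 0,"az": 0},{"dx": 0,"dy": 0,"dz": 0,"ax": 0,"ay": 0,"az": 0},{"dx": 0,"dy": 0,"dz": 0,"ax": 0,"ay": 0,"az": 0}], "hand": 0}}

```text
clock: 11.95
tcp_pos: [0.6007, -0.2408, 0.0895]
tool_rot: [-146.5, 89.7, -61.0]
contact_force: [-0.6, -0.2, 0.2]
width: 0.0278
```

```bash
python3 - <<'E'
from station import robot
from h import *
c=np.array([.6044,-.1790]); yv=np.array([.0767,.997]); 
plan(robot,np.array([*(c-.058*yv),.034]),85.6)
E
```

```text
t 11.95 tcp [ 0.6007 -0.2408  0.0895] F [-0.58 -0.15  0.21] w 0.0278 R [[0.002, -0.997, 0.078], [-0.004, 0.078, 0.997], [-1.0, -0.003, -0.004]]
turn/8deg [-0.007 -0.028  0.018] q6 -112.3
shift/20mm after turn [2.775 0.052 0.197]
shift/20mm [2.774 0.059 0.208]
```

Call:
{"op": "step_arm", "data": {"targets": [{"dx": 0.3,"dy": 0,"dz": 0,"ax": 0,"ay": 0,"az": 0},{"dx": 0.6,"dy": 0,"dz": 0,"ax": 0,"ay": 0,"az": 0},{"dx": 0.7,"dy": 0,"dz": 0,"ax": 0,"ay": 0,"az": 0},{"dx": 0.7,"dy": 0,"dz": 0,"ax": 0,"ay": 0,"az": 0},{"dx": 0.4,"dy": 0,"dz": 0,"ax": 0,"ay": 0,"az": 0},{"dx": 0,"dy": 0,"dz": 0,"ax": 0,"ay": 0,"az": 0}]}}

```text
clock: 12.55
tcp_pos: [0.5996, -0.2377, 0.028]
tool_rot: [123.5, 89.9, -150.8]
contact_force: [-0.9, -0.2, -0.9]
width: 0.0003
```

```bash
python3 - <<'E'
from station import robot
from h import *
c=np.array([.6044,-.1790]); yv=np.array([.0767,.997]); 
plan(robot,np.array([*(c-.046*yv),.034]),85.6)
E
```

```text
t 12.55 tcp [ 0.5996 -0.2377  0.028 ] F [-0.87 -0.17 -0.89] w 0.0003 R [[-0.002, -0.997, 0.074], [-0.001, 0.074, 0.997], [-1.0, 0.002, -0.001]]
turn/8deg [ 0.016 -0.009 -0.014] q6 -112.3
shift/20mm after turn [-0.298 -0.014  0.644]
shift/20mm [-0.298 -0.015  0.643]
```

Call:
{"op": "step_arm", "data": {"targets": [{"dx": 0,"dy": 0,"dz": 0.4,"ax": 0,"ay": 0,"az": 0},{"dx": 0,"dy": 0,"dz": 0.3,"ax": 0,"ay": 0,"az": 0},{"dx": 0,"dy": 0,"dz": 0.25,"ax": 0,"ay": 0,"az": 0},{"dx": 0,"dy": 0,"dz": 0.25,"ax": 0,"ay": 0,"az": 0},{"dx": 0,"dy": 0,"dz": 0.25,"ax": 0,"ay": 0,"az": 0}]}}

```text
clock: 13.05
tcp_pos: [0.6027, -0.2074, 0.0292]
tool_rot: [-178.6, 89.8, -92.9]
contact_force: [-0.5, -1.5, -1.2]
width: 0.0005
```

Call:
{"op": "step_arm", "data": {"targets": [{"dx": 0,"dy": 0,"dz": 0.2,"ax": 0,"ay": 0,"az": 0},{"dx": 0,"dy": 0,"dz": 0.15,"ax": 0,"ay": 0,"az": 0}]}}

```text
clock: 13.25
tcp_pos: [0.6036, -0.1996, 0.0299]
tool_rot: [-160.5, 89.8, -74.8]
contact_force: [0.0, -0.9, -1.0]
width: 0.0005
```

Call:
{"op": "step_arm", "data": {"targets": [{"dx": 0,"dy": 0,"dz": 0.1,"ax": 0,"ay": 0,"az": 0},{"dx": 0,"dy": 0,"dz": 0.1,"ax": 0,"ay": 0,"az": 0}]}}

```text
clock: 13.45
tcp_pos: [0.6036, -0.1986, 0.0307]
tool_rot: [-172.2, 89.4, -86.4]
contact_force: [-1.3, -6.1, -0.3]
width: 0.0005
```

Call:
{"op": "step_arm", "data": {"targets": [{"dx": 0,"dy": 0,"dz": 0.1,"ax": 0,"ay": 0,"az": 0}]}}

```text
clock: 13.55
tcp_pos: [0.6036, -0.1987, 0.0311]
tool_rot: [-172.8, 89.2, -87.2]
contact_force: [-0.9, -5.3, 0.2]
width: 0.0005
```

Call:
{"op": "step_arm", "data": {"targets": [{"dx": 0,"dy": 0,"dz": 0.17,"ax": 0,"ay": 0,"az": 0}]}}

```text
clock: 13.65
tcp_pos: [0.6036, -0.1986, 0.0317]
tool_rot: [-173.4, 88.8, -87.7]
contact_force: [-1.5, -9.3, 1.4]
width: 0.0002
```

```bash
python3 - <<'E'
from station import robot
from h import *
c=np.array([.6044,-.1790]); yv=np.array([.0767,.997]); 
plan(robot,np.array([*(c-.046*yv),.034]),85.6)
im=robot.snapshot("wrist")
cv2.imwrite("pics/w6b.png",cv2.resize(im[100:300,140:460],None,fx=2.4,fy=2.4,interpolation=cv2.INTER_CUBIC))
im=robot.snapshot("side")
cv2.imwrite("pics/s6b.png",cv2.resize(im[80:200,220:320],None,fx=5,fy=5,interpolation=cv2.INTER_CUBIC))
E
```

```text
t 13.65 tcp [ 0.6036 -0.1986  0.0317] F [-1.5  -9.31  1.37] w 0.0002 R [[0.001, -0.997, 0.076], [-0.021, 0.076, 0.997], [-1.0, -0.002, -0.021]]
turn/8deg [ 0.002 -0.149  0.017] q6 -108.1
shift/20mm after turn [-0.116  0.035 -1.319]
shift/20mm [-0.089  0.035 -1.321]
```

View pics/w6b.png

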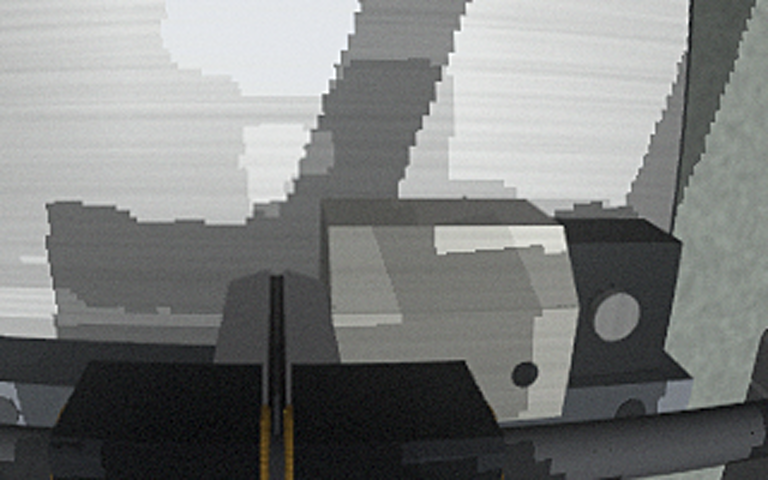

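View pics/s6b.png

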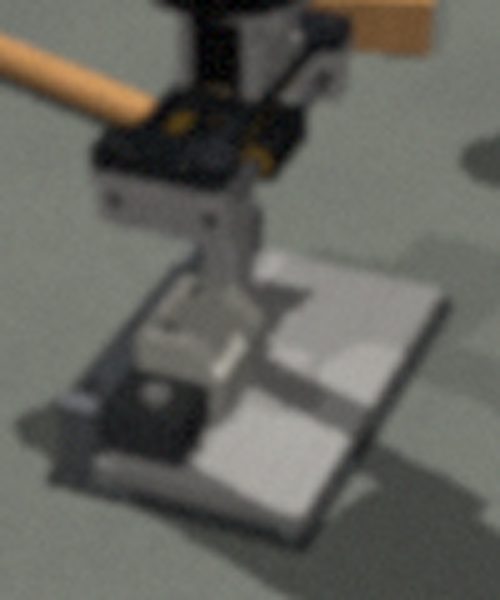

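Seated: the end is flush to the stop and the back to the fence, with a stall at 9 N. I'll back off, rise, then tilt 45° for the bevel push.

Call:
{"op": "step_arm", "data": {"targets": [{"dx": 0,"dy": 0,"dz": -0.5,"ax": 0,"ay": -0.15,"az": 0},{"dx": -0.5,"dy": 0,"dz": -0.4,"ax": 0,"ay": 0,"az": 0},{"dx": -1,"dy": 0,"dz": 0,"ax": 0,"ay": 0,"az": 0},{"dx": -1,"dy": 0,"dz": 0,"ax": 0,"ay": 0,"az": 0},{"dx": -1,"dy": 0.5,"dz": 0,"ax": 0,"ay": 0,"az": 0},{"dx": -1,"dy": 1,"dz": 0,"ax": 0,"ay": 0,"az": 0},{"dx": 0,"dy": 1,"dz": 0,"ax": 0,"ay": 0,"az": 0},{"dx": 0,"dy": 0,"dz": 0,"ax": 0,"ay": 0,"az": -1},{"dx": 0,"dy": 0,"dz": 0,"ax": 0,"ay": 0,"az": -1},{"dx": 0,"dy": 0,"dz": 0,"ax": 0,"ay": 0,"az": -1},{"dx": 0,"dy": 0,"dz": 0,"ax": 0,"ay": 0,"az": -1},{"dx": 0,"dy": 0,"dz": 0,"ax": 0,"ay": 0,"az": -1}]}}

```text
clock: 14.95
tcp_pos: [0.5589, -0.2185, 0.1409]
tool_rot: [-90.0, 47.3, -4.5]
contact_force: [0.8, 0.7, 0.0]
width: 0.0004
```

```bash
cat >> h.py <<'E'
XF=np.array([.9969,-.0785,0]);YF=np.array([.0785,.9969,0]);ZF=np.array([0,0,1.])
def planF(robot,g):
    "g = goal in fixture axes (x',y',z), tool tilted 45"
    o=robot.get_obs(); R=Rm(o['tool_rot']); p=o['tcp_pos']
    x=(XF-ZF)/2**.5; G=np.c_[x,np.cross(YF,x),YF]
    P=g[0]*XF+g[1]*YF+g[2]*ZF
    print("t",round(o['clock'],2),"tcpF",np.round([p@XF,p@YF,p[2]],4),"F(fix)",np.round([o['contact_force']@XF,o['contact_force']@YF,o['contact_force'][2]],2),"w",round(float(o['width']),4),"q",o['joint_pos'].round(0))
    print("turn",(Ro.from_matrix(R.T@G).as_rotvec(degrees=True)/8).round(3),"shift after",(G.T@(P-p)/.02).round(3),"shift now",(R.T@(P-p)/.02).round(3))
E
python3 - <<'E'
from station import robot
from h import *
planF(robot,(.572,-.108,.081))
E
```

```text
t 14.95 tcpF [ 0.5743 -0.1739  0.1409] F(fix) [0.76 0.75 0.  ] w 0.0004 q [ -40.  -13.  113.   33.   47. -142.]
turn [-0.    -0.004 -0.285] shift after [2.036 2.199 3.296] shift now [2.12  2.116 3.297]
```

Call:
{"op": "step_arm", "data": {"targets": [{"dx": 0,"dy": 0,"dz": 0.7,"ax": 0,"ay": 0,"az": 0},{"dx": 0,"dy": 0,"dz": 0.9,"ax": 0,"ay": 0,"az": 0},{"dx": 0,"dy": 0,"dz": 0.9,"ax": 0,"ay": 0,"az": 0},{"dx": 0,"dy": 0,"dz": 0.6,"ax": 0,"ay": 0,"az": 0},{"dx": 0,"dy": 0,"dz": 0,"ax": 0,"ay": 0,"az": 0}]}}

```text
clock: 15.45
tcp_pos: [0.5568, -0.1542, 0.1371]
tool_rot: [-89.3, 47.4, -4.4]
contact_force: [1.1, -0.1, -0.3]
width: 0.0002
```

```bash
python3 - <<'E'
from station import robot
from h import *
planF(robot,(.572,-.108,.081))
E
```

```text
t 15.45 tcpF [ 0.5672 -0.11    0.1371] F(fix) [ 1.08 -0.02 -0.26] w 0.0002 q [ -32.  -17.  117.   27.   44. -131.]
turn [-0.082  0.005 -0.303] shift after [2.15  1.814 0.1  ] shift now [2.225 1.722 0.078]
```

Call:
{"op": "step_arm", "data": {"targets": [{"dx": 0.4,"dy": 0.5,"dz": 0.05,"ax": -0.08,"ay": 0,"az": -0.3},{"dx": 0.7,"dy": 0.7,"dz": 0.05,"ax": 0,"ay": 0,"az": 0},{"dx": 0.7,"dy": 0.6,"dz": 0,"ax": 0,"ay": 0,"az": 0},{"dx": 0,"dy": 0,"dz": 0,"ax": 0,"ay": 0,"az": 0}]}}

```text
clock: 15.85
tcp_pos: [0.5591, -0.1548, 0.0911]
tool_rot: [-90.3, 44.4, -4.7]
contact_force: [-0.0, 0.6, -0.9]
width: 0.0009
```

```bash
python3 - <<'E'
from station import robot
from h import *
planF(robot,(.600,-.108,.053))
W=robot.camera_params("wrist");im=robot.snapshot("wrist");print(W['eye'],W['attitude'])
cv2.imwrite("pics/w7.png",im)
im=robot.snapshot("side")
cv2.imwrite("pics/s7b.png",cv2.resize(im[80:200,200:340],None,fx=5,fy=5,interpolation=cv2.INTER_CUBIC))
E
```

```text
t 15.85 tcpF [ 0.5695 -0.1104  0.0911] F(fix) [-0.09  0.56 -0.94] w 0.0009 q [ -33.  -14.  122.   36.   35. -142.]
turn [ 0.021 -0.014  0.072] shift after [2.425 0.272 0.122] shift now [2.422 0.295 0.128]
[ 0.38215604 -0.140096    0.16359719] [-60.01710603   0.22718954  85.59023791]
```

View pics/w7.png

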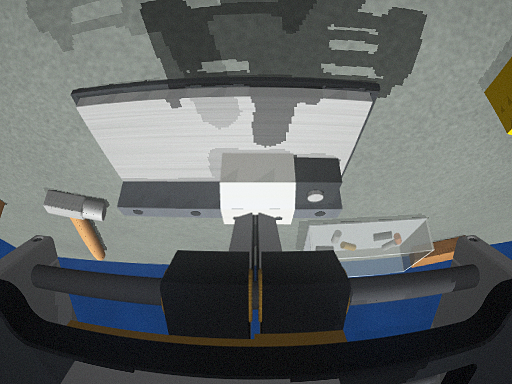

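View pics/s7b.png

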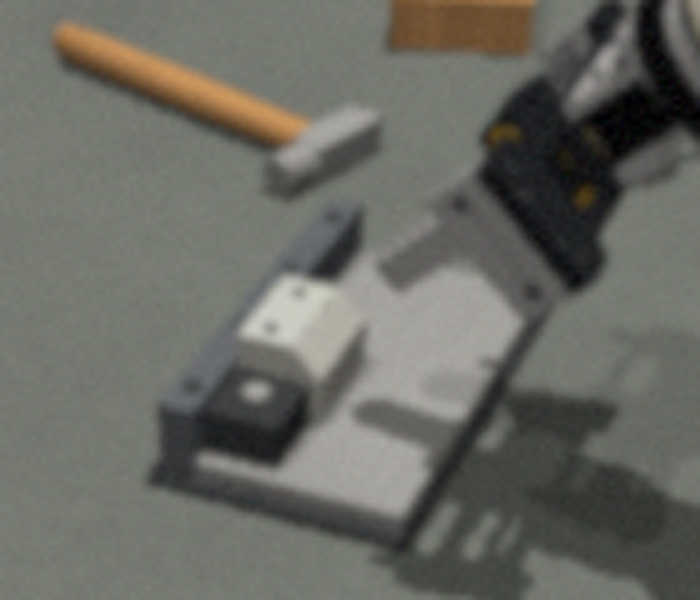

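Call:
{"op": "step_arm", "data": {"targets": [{"dx": 0.3,"dy": 0.25,"dz": 0.1,"ax": 0,"ay": 0,"az": 0.5},{"dx": 0.5,"dy": 0,"dz": 0,"ax": 0,"ay": 0,"az": 0},{"dx": 0,"dy": 0,"dz": 0,"ax": 0,"ay": 0,"az": 0}]}}

```text
clock: 16.25
tcp_pos: [0.571, -0.157, 0.0842]
tool_rot: [-90.8, 47.8, -5.2]
contact_force: [-0.3, 0.6, 0.4]
width: 0.0003
```

```bash
python3 - <<'E'
from station import robot
from h import *
planF(robot,(.600,-.108,.053))
E
```

```text
t 16.25 tcpF [ 0.5816 -0.1117  0.0842] F(fix) [-0.35  0.56  0.45] w 0.0003 q [ -31.  -11.  119.   29.   37. -135.]
turn [ 0.038 -0.055 -0.351] shift after [1.754 0.451 0.186] shift now [1.772 0.363 0.201]
```

Call:
{"op": "step_arm", "data": {"targets": [{"dx": 0.2,"dy": 0.35,"dz": 0.2,"ax": 0.04,"ay": -0.05,"az": 0},{"dx": 0.4,"dy": 0,"dz": 0,"ax": 0,"ay": 0,"az": 0},{"dx": 0.3,"dy": 0,"dz": 0,"ax": 0,"ay": 0,"az": 0},{"dx": 0,"dy": 0,"dz": 0,"ax": 0,"ay": 0,"az": 0}]}}

```text
clock: 16.65
tcp_pos: [0.5787, -0.1536, 0.0652]
tool_rot: [-90.0, 47.7, -4.5]
contact_force: [0.0, 0.1, 1.0]
width: 0.0006
```

```bash
python3 - <<'E'
from station import robot
from h import *
planF(robot,(.600,-.108,.053))
E
```

```text
t 16.65 tcpF [ 0.5889 -0.1077  0.0652] F(fix) [0.02 0.13 1.02] w 0.0006 q [ -30.   -9.  119.   32.   34. -137.]
turn [-0.009 -0.003 -0.333] shift after [ 0.822  0.042 -0.015] shift now [ 0.823  0.003 -0.015]
```

Call:
{"op": "step_arm", "data": {"targets": [{"dx": 0.3,"dy": 0,"dz": 0,"ax": 0,"ay": 0,"az": -0.15},{"dx": 0.2,"dy": 0,"dz": 0,"ax": 0,"ay": 0,"az": 0},{"dx": 0.1,"dy": 0,"dz": 0,"ax": 0,"ay": 0,"az": 0}]}}

```text
clock: 16.95
tcp_pos: [0.5872, -0.1543, 0.0558]
tool_rot: [-89.9, 46.5, -4.5]
contact_force: [-0.2, 0.2, 0.8]
width: 0.0004
```

```bash
python3 - <<'E'
from station import robot
from h import *
planF(robot,(.600,-.108,.053))
E
```

```text
t 16.95 tcpF [ 0.5974 -0.1077  0.0558] F(fix) [-0.23  0.17  0.77] w 0.0004 q [ -30.   -7.  120.   35.   31. -140.]
turn [-0.012 -0.003 -0.181] shift after [ 0.187  0.008 -0.014] shift now [ 0.187  0.003 -0.014]
```

Call:
{"op": "step_arm", "data": {"targets": [{"dx": 0.1,"dy": 0,"dz": 0,"ax": 0,"ay": 0,"az": 0},{"dx": 0.1,"dy": 0,"dz": 0,"ax": 0,"ay": 0,"az": 0}]}}

```text
clock: 17.15
tcp_pos: [0.5899, -0.1544, 0.0534]
tool_rot: [-90.0, 46.5, -4.5]
contact_force: [-41.8, 3.7, 31.2]
width: 0.0004
```

Call:
{"op": "step_arm", "data": {"targets": [{"dx": 0.1,"dy": 0,"dz": 0,"ax": 0,"ay": 0,"az": 0}]}}

```text
clock: 17.25
tcp_pos: [0.5901, -0.1544, 0.0534]
tool_rot: [-90.1, 46.5, -4.5]
contact_force: [-55.8, 3.3, 39.4]
width: 0.0007
```

Contact is stiff at about 68 N, more than "gentle", so I'm easing off to about 20–25 N.

Call:
{"op": "step_arm", "data": {"targets": [{"dx": 0.035,"dy": 0,"dz": 0,"ax": 0,"ay": 0,"az": 0}]}}

```text
clock: 17.35
tcp_pos: [0.5896, -0.1544, 0.0537]
tool_rot: [-90.2, 46.6, -4.5]
contact_force: [-4.8, -0.1, 2.4]
width: 0.0005
```

```bash
python3 - <<'E'
from station import robot
from h import *
planF(robot,(.600,-.108,.053))
robot.snapshot("side");planF(robot,(.600,-.108,.053))
E
```

```text
t 17.35 tcpF [ 0.5999 -0.1077  0.0537] F(fix) [-4.8  -0.43  2.37] w 0.0005 q [ -30.   -6.  120.   35.   31. -140.]
turn [ 0.033  0.005 -0.195] shift after [ 0.027  0.02  -0.016] shift now [ 0.028  0.019 -0.016]
t 17.4 tcpF [ 0.6    -0.1076  0.0536] F(fix) [-15.83   0.06  10.56] w 0.0001 q [ -30.   -6.  120.   35.   31. -140.]
turn [ 0.031  0.005 -0.195] shift after [ 0.02   0.021 -0.018] shift now [ 0.021  0.021 -0.017]
```

Call:
{"op": "step_arm", "data": {"targets": [{"dx": 0.04,"dy": 0,"dz": 0,"ax": 0,"ay": 0,"az": 0},{"dx": 0.04,"dy": 0.005,"dz": 0,"ax": 0,"ay": 0,"az": 0}]}}

```text
clock: 17.6
tcp_pos: [0.5897, -0.1544, 0.0536]
tool_rot: [-90.3, 46.6, -4.4]
contact_force: [-11.0, 1.0, 7.8]
width: 0.0002
```

```bash
python3 - <<'E'
from station import robot
from h import *
planF(robot,(.600,-.108,.053))
a=robot.snapshot("wrist")
for i in range(3):
    im=robot.snapshot("side");planF(robot,(.600,-.108,.053))
t=robot.snapshot("top");planF(robot,(.600,-.108,.053))
cv2.imwrite("pics/w8b.png",cv2.resize(a[100:250,70:400],None,fx=2.4,fy=2.4,interpolation=cv2.INTER_CUBIC))
cv2.imwrite("pics/s8b.png",cv2.resize(im[80:200,200:340],None,fx=5,fy=5,interpolation=cv2.INTER_CUBIC))
cv2.imwrite("pics/t8.png",t)
E
```

```text
t 17.6 tcpF [ 0.5999 -0.1077  0.0536] F(fix) [-11.02   0.09   7.78] w 0.0002 q [ -30.   -6.  120.   35.   31. -141.]
turn [ 0.045  0.006 -0.197] shift after [ 0.023  0.02  -0.016] shift now [ 0.023  0.02  -0.016]
t 17.7 tcpF [ 0.6    -0.1077  0.0536] F(fix) [-12.56   0.3    8.61] w 0.0002 q [ -30.   -6.  120.   35.   31. -141.]
turn [ 0.045  0.006 -0.197] shift after [ 0.021  0.019 -0.015] shift now [ 0.022  0.019 -0.015]
t 17.75 tcpF [ 0.6    -0.1077  0.0536] F(fix) [-12.47  -0.28   8.7 ] w 0.0003 q [ -30.   -6.  120.   35.   31. -141.]
turn [ 0.045  0.006 -0.197] shift after [ 0.022  0.021 -0.015] shift now [ 0.022  0.021 -0.015]
t 17.8 tcpF [ 0.5999 -0.1077  0.0536] F(fix) [-13.03  -0.12   8.03] w -0.0 q [ -30.   -6.  120.   35.   31. -141.]
turn [ 0.045  0.006 -0.197] shift after [ 0.022  0.019 -0.015] shift now [ 0.022  0.019 -0.015]
t 17.85 tcpF [ 0.5999 -0.1077  0.0536] F(fix) [-12.63  -0.18   8.71] w 0.0002 q [ -30.   -6.  120.   35.   31. -141.]
turn [ 0.045  0.006 -0.197] shift after [ 0.021  0.019 -0.016] shift now [ 0.022  0.018 -0.016]
```

View pics/w8b.png

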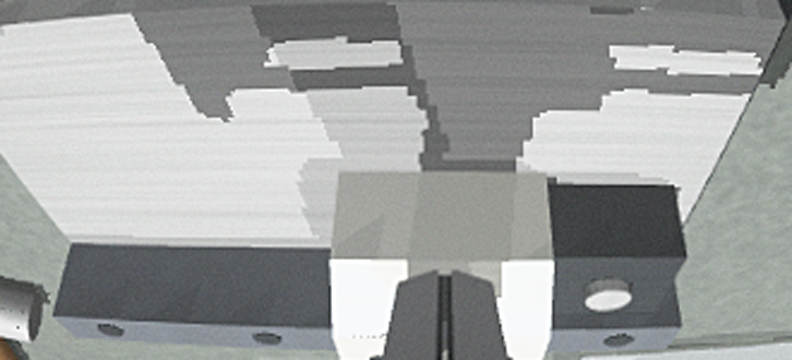

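View pics/s8b.png

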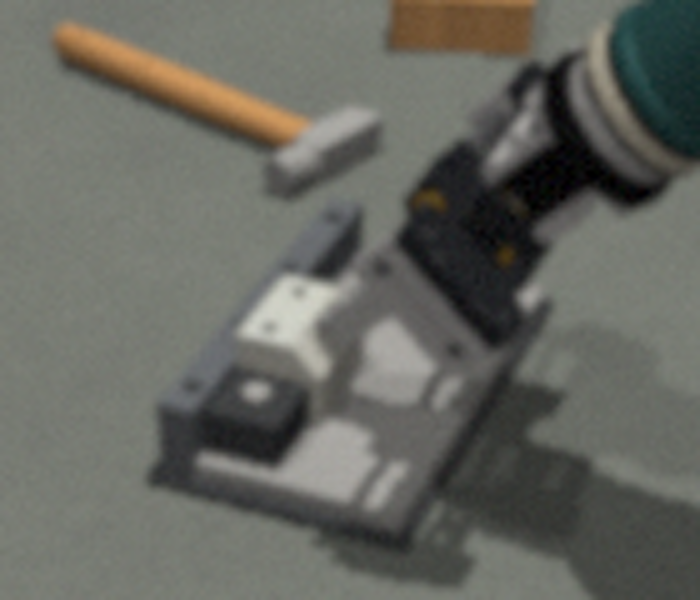

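View pics/t8.png

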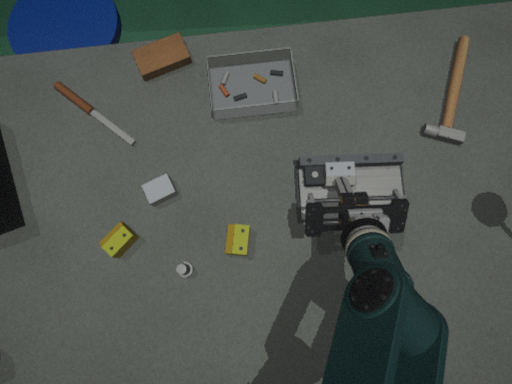

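Insert home against fence and stop; bystanders unmoved. The push is steady at about 15 N, so I'll firm it slightly.

Call:
{"op": "step_arm", "data": {"targets": [{"dx": 0.06,"dy": 0.01,"dz": 0,"ax": 0,"ay": 0,"az": 0},{"dx": 0.06,"dy": 0.01,"dz": 0,"ax": 0,"ay": 0,"az": 0}]}}

```text
clock: 18.05
tcp_pos: [0.5898, -0.1545, 0.0536]
tool_rot: [-90.5, 46.6, -4.4]
contact_force: [-21.8, 1.9, 15.1]
width: 0.0004
```

```bash
python3 - <<'E'
from station import robot
from h import *
planF(robot,(.600,-.108,.053))
for i in range(6):
    im=robot.snapshot("side");o=robot.get_obs();print(o['clock'],o['contact_force'].round(1),o['tcp_pos'].round(4))
cv2.imwrite("pics/s9b.png",cv2.resize(im[80:200,200:340],None,fx=5,fy=5,interpolation=cv2.INTER_CUBIC))
E
```

```text
t 18.05 tcpF [ 0.6001 -0.1077  0.0536] F(fix) [-21.9    0.15  15.14] w 0.0004 q [ -30.   -6.  120.   35.   31. -141.]
turn [ 0.067  0.009 -0.198] shift after [ 0.016  0.023 -0.016] shift now [ 0.017  0.022 -0.016]
18.1 [-19.7   1.3  13.5] [ 0.5898 -0.1544  0.0536]
18.15 [-19.8   1.2  13.9] [ 0.5897 -0.1544  0.0535]
18.2 [-19.3   1.7  14.5] [ 0.5897 -0.1544  0.0535]
18.25 [-19.8   2.2  14.2] [ 0.5897 -0.1545  0.0535]
18.3 [-20.2   1.6  14. ] [ 0.5897 -0.1544  0.0535]
18.35 [-19.7   1.5  13.2] [ 0.5897 -0.1545  0.0535]
```

View pics/s9b.png

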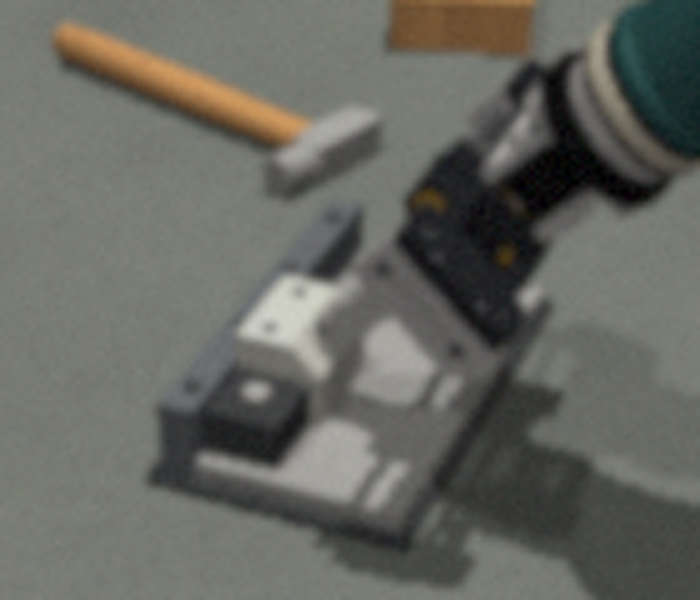

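The push is steady at about 24 N (20 N back, 14 N down), and the insert at (290,320) is still home against fence and stop. Handing in.

```bash
python3 -c "
from station import robot
print(robot.finish_job())"
```

```text
the job is handed in; nothing more can be done
None
```

I put the grey bevelled insert in the fixture with its bevel towards the open side, and handed the job in at about 18.4 s while holding the diagonal push. It was gripped by its ends, slid back to the fence and let go. I then slid it against the stop with the closed fingertips and pressed it on the bevel with the tool tilted about 45°.

**Last checks:** The push held steady at about 24 N, roughly 20 N back and 14 N down. The side and wrist pictures show the insert flat against the fence and stop. In the top picture, taken just before I firmed the push, the plain block, core pin and yellow look-alikes had not moved.

**What did not go cleanly:**
- **First press:** It reached about 68 N on the fingertips for around 0.1–0.2 s, harder than gentle. I eased it to about 5–19 N and then set the final push. The wrist force stayed under 120 N.
- **Position check:** My picture measurements of the fixture disagreed by 2–3 mm, with one or two outliers larger. "Home" therefore rests on the arm stalling at the fence and stop, plus the pictures.
- **Joint margin:** The last joint ended at about -141°, inside its -147° limit.

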